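Find the mallet rest that still grips

TASK

Of the three look-alike mallet rests in the row before the low dark rail only one has a foot that still grips; the other two are worn and slide too easily. Slide all three, on the table, about 7 cm out of the row and straight away from the rail, feeling how hard each one drags, and lift none before all three are out. Then take the one that grips by its long sides (slide it further out if its neighbours are in the way) and set it down gently and flat on the middle of the sloping display between its two cheeks, where a worn one would slide off; leave the worn two standing out in front on the table, and everything else where it is.

Things in the scene. Friction and masses are not known exactly. Their poses are not given: they have to be found in the camera images.
- rail: Fixed dark-wood strip behind the row, 200 (y) x 16 x 22 mm high. Its frame's origin is on the table at the middle of the row; the strip's centre line is at x = +88 mm. Rests are drawn out along -x (towards the robot). They start at x = 0 (within 3 mm), y = -52, 0, +52 mm, lengthwise along x: 12 mm apart (no finger fits between), 49 mm between back ends and strip.
- rest_a_mid (a point): Mallet rest: light-wood block 62 (x) x 40 (y) x 48 mm high, steel-weighted, 0.67-0.87 kg, groove 20 wide, 12 deep along its top (x), black rubber foot pad. Centre point, 24 mm up; z up, x towards the rail. Three look alike: a level pull of about 6-9.5 N slides the one whose foot grips, 0.8-1.5 N the two worn ones. Which one grips, and its place in the row, is not told: feel it.
- rest_b_mid (a point): Mallet rest: light-wood block 62 (x) x 40 (y) x 48 mm high, steel-weighted, 0.67-0.87 kg, groove 20 wide, 12 deep along its top (x), black rubber foot pad. Centre point, 24 mm up; z up, x towards the rail. Three look alike: a level pull of about 6-9.5 N slides the one whose foot grips, 0.8-1.5 N the two worn ones. Which one grips, and its place in the row, is not told: feel it.
- rest_c_mid (a point): Mallet rest: light-wood block 62 (x) x 40 (y) x 48 mm high, steel-weighted, 0.67-0.87 kg, groove 20 wide, 12 deep along its top (x), black rubber foot pad. Centre point, 24 mm up; z up, x towards the rail. Three look alike: a level pull of about 6-9.5 N slides the one whose foot grips, 0.8-1.5 N the two worn ones. Which one grips, and its place in the row, is not told: feel it.
- slope: Sloping top of the fixed plywood display, 18 degrees, falling to its +y. Origin: middle of the sloping face, 34 mm above the table; z square to it, x level, y downhill. Face 150 (y) x 72 mm between two cheeks 50 mm high at x = +-36 mm, no lip. A rest stands flat on it, length along x: 5 mm spare at each end (no room to hold it by its ends), free for fingers along y.
- bowl_rim (a point): Bystander: brass singing bowl, 84 mm across, 42 mm high, right of the row. The point is the centre of its mouth.
- fork: Bystander: aluminium tuning fork lying left of the row, about 160 mm long, 37 mm wide, 9 mm thick. Origin under the root of its stem; x points to the tines.
- mallet: Bystander: drum mallet lying behind the rail, 220 mm long along its y, head 33 mm thick at +y. Origin on the table under the middle of its stick.
- tin: Bystander: plain steel tin, 75 x 110 x 35 mm, left of the work. Origin at the centre of its underside.
- jar: Bystander: amber glass jar, 56 mm across, 75 mm high, right of the display. Origin at the centre of its underside.
Things that resemble listed ones, but are neither listed nor needed, are in the scene too. What is shaped like the part that bears rest_b_mid but blue or turquoise is not meant.

How it is judged:
By the outcome, as a careful person would: the job done as asked, in the order asked, and still so for the second after the job is handed in, with the robot touching nothing.
It also fails if it takes over 67 s, if anything falls off the work surface, if the arm or the gripper's body presses on something with over 40 N, if the wrist force passes 120 N, or if a joint passes its speed limit or range.

ROBOT

A 6-joint arm with a two-finger parallel gripper is mounted at the origin on the work surface. World frame = base frame: x ahead of the robot, y to its left, z up, the work surface at z = 0. Lengths are in m, angles in rad, forces in N, time in s.
With the tool pointing down it reaches from about 0.4 to 0.825 m from the base axis. Payload 7 kg.
Tool frame: the origin (TCP) lies midway between the tips of the shut fingers; the grasp point (between the pads) lies 19 mm behind it; z points along the fingers, y is the direction in which the jaws open and shut (so a half turn about z gives the same grasp; the last joint's range is limited). The gripper opens to 88 mm and grips with 3 to 60 N. Pads are 19 mm wide; open, the fingers measure 130 mm over their backs; the gripper's body (78 mm by 193 mm) begins 47 mm behind the grasp point.
Start: joints at [-0.832, 0.359, 0.012, 0, -1.224, -0.288], TCP at [0.294, -0.608, 0.227] pointing down, gripper open.
Joint ranges: [-3.07, 3.07], [-1.43, 2.12], [-1.02, 1.25], [-3.03, 1.67], [-3.05, -0], [-3.03, 3.03]. Speed limits (rad/s): [2.39, 2.39, 3.01, 3.14, 3.14, 3.14].

INTERFACE

Orientations are given as a unit quaternion [w, x, y, z].
In Python, from plant import ctrl gives the robot as it stands. The module is installed in compiled form; this text tells all that it offers. Calls block until the motion is done:
- ctrl.move_ptp(position, orientation): joint-space move of the TCP to a pose.
- ctrl.movel(position, vel=0.15, ori=None): straight line of the TCP; ori=None keeps the orientation; vel is the mean speed in m/s.
- ctrl.set_joints(angles): joint-space move.
- ctrl.grip(opening): opening from 0.0 (shut) to 1.0 (fully open); the grip force is fixed at half the most; returns when the fingers have stopped.
- ctrl.dwell(seconds).
- ctrl.solve_ik(position, orientation): joint angles nearest the present ones, or None.
- ctrl.sense(): the state.
- ctrl.snapshot(name): name is "scene" or "top"; returns (picture, depth): 480x640x3 uint8, red, green, blue; 480x640 float32, m along the optical axis (not along the pixel's ray), 0 where there is no reading.
- ctrl.camera_model(name): a dict with "intrinsics" (3x3 intrinsics, pixels), "R" (3x3) and "t" (3): a world point X has camera coordinates R X + t. Camera axes: x right, y down, z forward; pixel columns grow to the right and rows downward; lengths in m; the calibration is good to about 2 mm. A picture is of the moment at which its call begins. camera_model takes no time and is no camera call.
A pose or a line that the arm cannot do raises ctrl.MotionError and nothing moves.
- ctrl.sign_off(): hands the job in, once; it reports no verdict.
The state is a dict: "t": time; "joint_positions": joint angles; "dq": joint speeds; "effort": joint torques, N m; "position": TCP position; "tool_rot": TCP orientation; "ft_force": force on the tool from outside, world axes, zero at the start; "moment": the same for the moment, N m; "gripper_width": opening from 0.0 (shut) to 1.0 (fully open).
Only numpy, scipy, OpenCV 4.12 (cv2) and the standard library are available. Lean on these libraries where they do the work, as an engineer would, in place of code of your own. Each camera call takes 0.05 s, during which the arm holds its last target. There are 200 camera calls.

## Working session

There is one attempt and no reset: what is moved stays moved. The work goes in short steps, each a Python script; the robot and the scene stay as the last script left them, time stands still between calls to the robot, and variables do not carry over. Pictures are saved under pics/ and viewed, about 8 in all and at most 12, crops included, and the job is handed in when it is done.

```bash
mkdir -p pics; cat > h.py <<'E'
import numpy as np, cv2
from plant import ctrl
def snap(n,f=None):
    p,d=ctrl.snapshot(n)
    np.savez(f'/tmp/{n}.npz',p=p,d=d)
    if f: cv2.imwrite('pics/'+f,p[:,:,::-1])
    return p,d
def w(n,d,u,v,z=None):
    m=ctrl.camera_model(n);K,R,t=[np.array(m[k]) for k in('intrinsics','R','t')]
    r=np.linalg.inv(K)@[u,v,1]
    if z is not None:
        o=-R.T@t; q=R.T@r; return o+q*(z-o[2])/q[2]
    return R.T@(r*d[v,u]-t)
E
python3 - <<'E'
from h import *
snap('scene','s1.png');snap('top','t1.png')
s=ctrl.sense();print(s)
for n in('scene','top'):print(ctrl.camera_model(n))
E
```

```text
{'t': 0.1, 'joint_positions': array([-8.31924565e-01,  3.59335546e-01,  1.11448185e-02, -3.34990853e-04,
       -1.22411249e+00, -2.88085573e-01]), 'dq': array([-0.00011202, -0.00183577,  0.0018947 ,  0.00086114,  0.00165938,
       -0.00085287]), 'effort': array([-1.24104936e-03, -5.84162879e+01,  2.93751222e+01,  7.01551706e+00,
        1.01434972e-02, -5.65454934e-05]), 'position': array([ 0.29385551, -0.60717905,  0.22569604]), 'tool_rot': array([-2.32921692e-04, -2.23433876e-01,  9.74718785e-01,  7.33640296e-04]), 'ft_force': array([ 0.11345205, -0.55720483, -0.63290102]), 'moment': array([ 0.01884583,  0.00962961, -0.00938209]), 'gripper_width': 1.0013101806333582}
{'intrinsics': array([[482.01636801,   0.        , 319.45611447],
       [  0.        , 482.01636801, 235.57214693],
       [  0.        ,   0.        ,   1.        ]]), 'R': array([[-4.78917368e-03,  9.99982454e-01,  3.48639347e-03],
       [ 7.88517630e-01,  5.92052676e-03, -6.14983653e-01],
       [-6.14993504e-01, -1.96180807e-04, -7.88532150e-01]]), 't': array([ 0.0547635 , -0.42164787,  1.55811615])}
{'intrinsics': array([[586.0153531 ,   0.        , 319.06834475],
       [  0.        , 586.0153531 , 241.74974506],
       [  0.        ,   0.        ,   1.        ]]), 'R': array([[ 0.00621727, -0.99980232,  0.01888538],
       [-0.99010409, -0.00880255, -0.14005862],
       [ 0.14019717, -0.01782771, -0.98996309]]), 't': array([-0.07766964,  0.54029761,  1.56378753])}
```

View pics/s1.png

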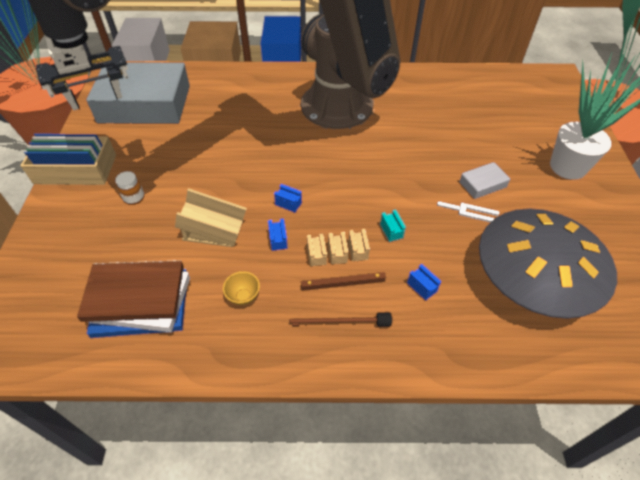

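View pics/t1.png

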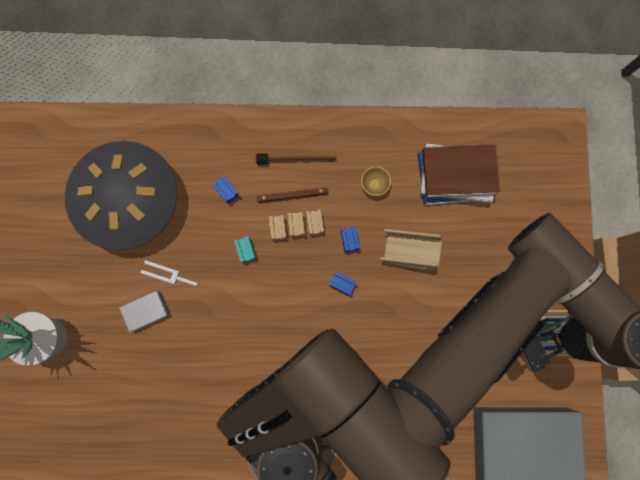

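The pictures show three light-wood rests in front of the rail (top view about (278,228), (296,224), (315,222); rail at (292,195)). The display is at (412,250). Blue or turquoise look-alikes are at (350,239), (343,284), (245,250) and (226,189), and they are not meant. Next I take a close crop.

```bash
python3 - <<'E'
from h import *
p=np.load('/tmp/top.npz')['p'];d=np.load('/tmp/top.npz')['d']
c=cv2.resize(p[180:300,235:455],None,fx=3.6,fy=3.6,interpolation=cv2.INTER_CUBIC)
cv2.imwrite('pics/c1.png',c[:,:,::-1])
ds=np.load('/tmp/scene.npz')
c=cv2.resize(ds['p'][180:300,170:390],None,fx=3.6,fy=3.6,interpolation=cv2.INTER_CUBIC)
cv2.imwrite('pics/c2.png',c[:,:,::-1])
E
```

```text
(no output)
```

View pics/c1.png

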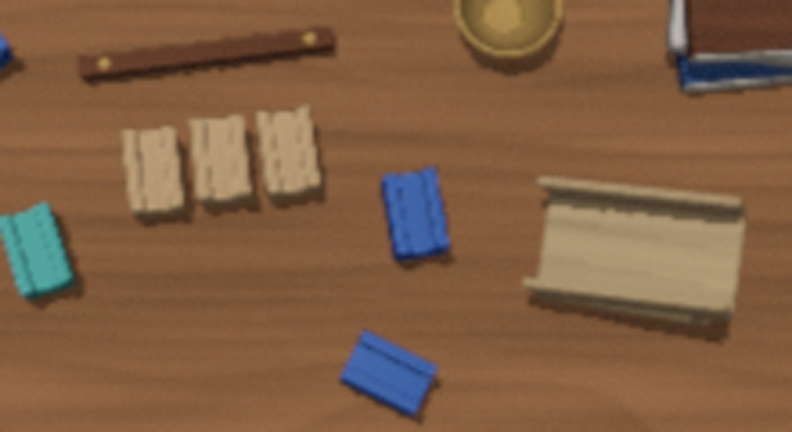

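View pics/c2.png

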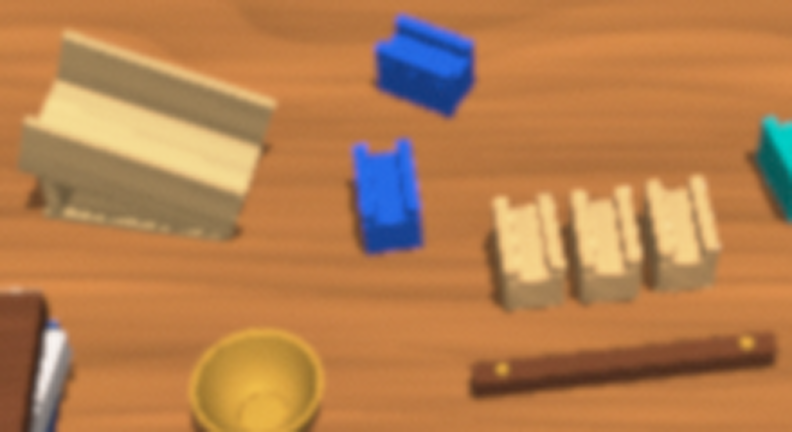

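The crops confirm the choice: the tan grooved blocks are at crop (155,170), (220,160) and (288,152), and the rail runs from (82,72) to (333,38). The display lies between cheeks at (640,190) and (640,300). Now I measure them.

```bash
cat >> h.py <<'E'
def cloud(n):
    f=np.load(f'/tmp/{n}.npz');p,d=f['p'],f['d']
    m=ctrl.camera_model(n);K,R,t=[np.array(m[k]) for k in('intrinsics','R','t')]
    v,u=np.mgrid[:480,:640]
    c=np.stack([(u-K[0,2])/K[0,0]*d,(v-K[1,2])/K[1,1]*d,d],-1)
    return p,(c-t)@R
E
python3 - <<'E'
from h import *
def T(u,v,z): return w('top',None,235+u/3.6,180+v/3.6,z)
a,b=T(104,63,.022),T(310,38,.022)
d=a-b;yaw=np.arctan2(-d[0],d[1]);print('rail dots',a,b,'yaw deg',np.degrees(yaw),'len',np.linalg.norm(d))
ex=np.array([np.cos(yaw),np.sin(yaw)]);print('rail origin',(a+b)[:2]/2-.088*ex)
for n in('top','scene'):
    p,X=cloud(n)
    boxes={'r0':(0,0,0)}
    hsv=cv2.cvtColor(p,cv2.COLOR_RGB2HSV)
    tan=(X[...,2]>.030)&(X[...,2]<.12)&(hsv[...,0]<30)&(X[...,0]>.35)&(X[...,0]<.75)&(abs(X[...,1])<.4)
    k,l,s,c=cv2.connectedComponentsWithStats(tan.astype(np.uint8),connectivity=4)
    for i in range(1,k):
        if s[i,4]<40: continue
        P=X[l==i];r=cv2.minAreaRect(P[:,:2].astype(np.float32)*1000)
        print(n,s[i],np.round(r[0],1),np.round(r[1],1),round(r[2],1),'z',np.percentile(P[:,2],[5,50,95]).round(3))
        if s[i,4]>700:
            C=np.array(r[0])/1000
            q=P[np.linalg.norm(P[:,:2]-C,axis=1)<.025]
            A=np.c_[q[:,:2]-C,np.ones(len(q))];g=np.linalg.lstsq(A,q[:,2],rcond=None)[0]
            print('slope',g,np.degrees(np.arctan(np.hypot(*g[:2]))),'downhill deg',np.degrees(np.arctan2(-g[1],-g[0])))
# blues
p,X=cloud('top');hsv=cv2.cvtColor(p,cv2.COLOR_RGB2HSV)
bl=(hsv[...,0]>80)&(hsv[...,0]<125)&(hsv[...,1]>140)&(X[...,2]>.025)&(abs(X[...,1])<.3)
k,l,s,c=cv2.connectedComponentsWithStats(bl.astype(np.uint8))
for i in range(1,k):
    if s[i,4]>60:
        P=X[l==i];r=cv2.minAreaRect(P[:,:2].astype(np.float32)*1000);print('blue',c[i],r)
E
```

```text
rail dots [0.66648401 0.08076438 0.022     ] [ 0.68797549 -0.07870872  0.022     ] yaw deg 7.6752539906896455 len 0.1609147363799568
rail origin [ 0.59001814 -0.01072529]
top [420 165  21  32 558] [ 707.2 -376.8] [46.4 85. ] 89.8 z [0.045 0.075 0.081]
top [362 168  29  27 184] [ 711.5 -230.6] [79.1 76.6] 89.0 z [0.031 0.039 0.047]
top [171 191   7  28  48] [631.9 313.8] [ 8.5 74.9] 81.7 z [0.077 0.084 0.09 ]
top [307 209  17  25 323] [597.4 -61.8] [62.5 40.1] 7.7 z [0.031 0.041 0.052]
top [288 211  17  25 319] [591.6 -10.3] [63.5 39.8] 6.6 z [0.032 0.042 0.052]
top [269 215  17  24 321] [581.4  40.8] [63.9 39.9] 7.2 z [0.031 0.042 0.052]
top [ 381  229   61   40 1232] [ 522.2 -324.1] [158.2  85.6] 80.7 z [0.034 0.051 0.096]
slope [-0.05265165 -0.19063111  0.03379341] 11.186946806793264 downhill deg 74.5600312251443
top [142 291  25  21 289] [376.9 367.9] [63.5 53.6] 89.8 z [0.03  0.035 0.04 ]
scene [ 176  188   71   53 2077] [ 522.7 -322.1] [158.8  91.1] 80.5 z [0.033 0.056 0.094]
slope [ 0.03311506 -0.24826622  0.03358305] 14.061317059453376 downhill deg 97.59756843514675
scene [481
[... 276 characters left out ...]
64.1 40. ] 8.5 z [0.033 0.039 0.05 ]
scene [158 260  32  41 807] [ 707.3 -375.5] [48.7 85.5] 89.8 z [0.041 0.076 0.079]
slope [ 0.00313899 -0.66384035  0.07156402] 33.57810671170876 downhill deg 90.27092326771707
scene [223 271  37  31 315] [ 710.4 -228.6] [77.8 81.8] 0.0 z [0.031 0.039 0.044]
blue [225.47368421 189.43508772] ((518.4979248046875, 71.75507354736328), (465.6441345214844, 37.766361236572266), 34.63157653808594)
blue [349.92833876 239.31921824] ((549.0340576171875, -157.4224090576172), (59.14139175415039, 37.530818939208984), 10.317183494567871)
blue [342.56907895 283.47368421] ((372.8958740234375, -109.00736236572266), (58.87699890136719, 160.53378295898438), 61.68556594848633)
```

```bash
cat >> h.py <<'E'
from scipy.spatial.transform import Rotation as Ro
O=np.array([.5915,-.0095]);YAW=np.radians(7.4)
def ori(yaw,tilt=0,flip=0):
    # jaw along yaw+90deg; tilt: about the local x, z square to a face falling to +y
    R=Ro.from_euler('z',yaw)*Ro.from_euler('x',-tilt)*Ro.from_euler('x',np.pi)*Ro.from_euler('z',np.pi*flip)
    q=R.as_quat();return np.r_[q[3],q[:3]]
def L(x,y,z):
    c,s=np.cos(YAW),np.sin(YAW);return [O[0]+c*x-s*y,O[1]+s*x+c*y,z]
def best(pos,yaw,tilt=0):
    for f in (0,1):
        q=ctrl.solve_ik(pos,ori(yaw,tilt,f)); print(f,None if q is None else np.round(q,2))
F0=lambda: (lambda s:(s['t'],s['position'].round(4),s['ft_force'].round(2)))(ctrl.sense())
E
python3 - <<'E'
from h import *
from h import L as l
best(l(.057,-.052,.12),YAW)
for n in('top','scene'):
    p,X=cloud(n)
    ps=np.radians(-9);ex=np.array([np.cos(ps),np.sin(ps)]);C=np.array([.5225,-.323])
    D=X[...,:2]-C;near=np.hypot(D[...,0],D[...,1])<.11
    P=X[near];d=D[near];a=d@ex;b=d@[-ex[1],ex[0]]
    m=(abs(a)<.028)&(abs(b)<.06)
    for _ in range(5):
        A=np.c_[d[m],np.ones(m.sum())];g=np.linalg.lstsq(A,P[m,2],rcond=None)[0]
        r=P[:,2]-np.c_[d,np.ones(len(d))]@g;m=(abs(a)<.028)&(abs(b)<.06)&(abs(r)<.005)
    print(n,g,np.degrees(np.arctan(np.hypot(*g[:2]))),'downhill',np.degrees(np.arctan2(-g[1],-g[0])),m.sum())
    ch=(r>.042)&(abs(b)<.08)   # cheek tops
    for sgn in(1,-1):
        q=P[ch&(sgn*a>.02)]
        if len(q)>8:
            vx,vy,x0,y0=cv2.fitLine(q[:,:2].astype(np.float32),cv2.DIST_HUBER,0,.01,.01).ravel()
            print(' cheek',sgn,len(q),np.degrees(np.arctan2(vy,vx)),np.percentile((q[:,:2]-C)@ex,[5,50,95]).round(4),'b',np.percentile((q[:,:2]-C)@[-ex[1],ex[0]],[2,98]).round(4),q[:,2].max())
    al=P[(P[:,2]>.03)]; 
for u,v in((342.6,283.5),(349.9,239.3),(245,250)):print(w('top',None,u,v,.048))
E
```

```text
0 [ 0.21  0.41 -0.17  0.   -0.99  1.49]
1 [ 0.21  0.41 -0.17  0.   -0.99 -1.66]
top [-0.0511934  -0.32209     0.03071252] 18.06285651330335 downhill 80.96887781594727 721
 cheek 1 164 80.68541 [0.0358 0.0382 0.0419] b [-0.0618  0.0744] 0.1083731227005542
 cheek -1 153 80.97444 [-0.042  -0.0391 -0.0363] b [-0.0598  0.0748] 0.10639141850425618
scene [-0.03806729 -0.3230228   0.03243615] 18.017536946906468 downhill 83.27886015970084 443
 cheek 1 274 81.107376 [0.0351 0.0402 0.043 ] b [-0.0599  0.0771] 0.10589782790759561
 cheek -1 271 81.03138 [-0.0418 -0.0375 -0.0348] b [-0.0595  0.0762] 0.10683033016056308
[ 0.42654575 -0.13752447  0.048     ]
[ 0.54704424 -0.15735028  0.048     ]
[0.51522391 0.12695503 0.048     ]
```

```bash
cat >> h.py <<'E'
def push(y,x1=-.0295,steps=6,z=.012):
    o=ori(YAW,0,1)
    ctrl.movel(L(.057,y,z),.12)
    print('free',F0())
    ctrl.movel(L(.046,y,z),.05)
    for x in np.linspace(.046,x1,steps+1)[1:]:
        ctrl.movel(L(x,y,z),.05);print(F0())
    ctrl.movel(L(x1+.006,y,z),.1);print('off',F0())
    ctrl.movel(L(x1+.006,y,.09),.25)
E
python3 - <<'E'
from h import *
p,X=cloud('top');p2,X2=cloud('scene')
C=np.array([.5225,-.323]);ps=np.radians(-9.1);ex=np.array([np.cos(ps),np.sin(ps)]);ey=np.array([-ex[1],ex[0]])
for Z,z0 in((X,.0307),(X2,.0324)):
    D=Z[...,:2]-C;a=D@ex;b=D@ey;m=(abs(a)<.015)&(abs(Z[...,2]-z0+.325*b)<.006)&(abs(b)<.1);print('face b',np.percentile(b[m],[0,1,99,100]).round(4))
ctrl.move_ptp(L(.057,-.052,.15),ori(YAW,0,1));ctrl.grip(0);print(F0(),ctrl.sense()['gripper_width'])
push(-.052)
snap('top','t2.png')
E
```

```text
face b [-0.0797 -0.0776  0.0984  0.0999]
face b [-0.0769 -0.0754  0.0986  0.0998]
(3.8917, array([ 0.6547, -0.0537,  0.15  ]), array([-0.41,  0.66, -0.41])) 0.0005199025722045137
free (5.1917, array([ 0.6554, -0.0536,  0.0129]), array([-0.61, -0.2 ,  0.04]))
(5.9583, array([ 0.6308, -0.0569,  0.012 ]), array([-0.47,  0.27, -0.83]))
(6.3583, array([ 0.6182, -0.0585,  0.012 ]), array([ 0.5 , -0.31,  0.13]))
(6.7583, array([ 0.6057, -0.0601,  0.012 ]), array([0.57, 1.19, 0.03]))
(7.1583, array([ 0.5932, -0.0618,  0.012 ]), array([ 0.66, -0.36,  0.19]))
(7.5583, array([ 0.5808, -0.0634,  0.012 ]), array([-0.7 , -0.39, -0.35]))
(7.9583, array([ 0.5682, -0.065 ,  0.012 ]), array([-0.99, -0.61, -0.51]))
off (8.2083, array([ 0.5754, -0.064 ,  0.0119]), array([ 0.21, -0.03,  0.6 ]))
```

```bash
python3 - <<'E'
from h import *
for y in(0,.052):
    ctrl.movel(L(.057,y,.09),.3)
    push(y)
ctrl.movel(L(.09,.052,.2),.3)
p,d=snap('top','t2.png');snap('scene','s2.png')
hsv=cv2.cvtColor(p,cv2.COLOR_RGB2HSV)
for n in('top','scene'):
    p,X=cloud(n);hsv=cv2.cvtColor(p,cv2.COLOR_RGB2HSV)
    tan=(X[...,2]>.030)&(X[...,2]<.06)&(hsv[...,0]<30)&(X[...,0]>.4)&(X[...,0]<.65)&(abs(X[...,1])<.15)
    k,l,s,c=cv2.connectedComponentsWithStats(tan.astype(np.uint8),connectivity=4)
    for i in range(1,k):
        if s[i,4]<100: continue
        r=cv2.minAreaRect(X[l==i][:,:2].astype(np.float32)*1000)
        q=np.array(r[0])/1000-O;c_,s_=np.cos(YAW),np.sin(YAW)
        print(n,np.round(r[0],1),np.round(r[1],1),round(r[2],1),'local',(q@[c_,s_]).round(4),(q@[-s_,c_]).round(4))
cv2.imwrite('pics/c3.png',cv2.resize(np.load('/tmp/top.npz')['p'][180:300,235:455],None,fx=3.6,fy=3.6,interpolation=cv2.INTER_CUBIC)[:,:,::-1])
print(ctrl.sense()['t'])
E
```

```text
free (9.9833, array([ 0.6485, -0.0023,  0.0127]), array([ 0.47, -0.48,  0.86]))
(10.75, array([ 0.6251, -0.005 ,  0.0124]), array([1.44, 1.29, 1.53]))
(11.15, array([ 0.6124, -0.0068,  0.0122]), array([2.91, 1.14, 2.  ]))
(11.55, array([ 0.5998, -0.0084,  0.0121]), array([2.26, 0.81, 2.06]))
(11.95, array([ 0.587 , -0.0101,  0.0119]), array([1.58, 1.32, 1.7 ]))
(12.35, array([ 0.5742, -0.0118,  0.0118]), array([2.23, 0.75, 0.82]))
(12.75, array([ 0.5615, -0.0134,  0.0117]), array([0.24, 0.52, 0.88]))
off (13.0, array([ 0.568 , -0.0127,  0.0116]), array([ 0.25, -0.18, -0.08]))
free (14.725, array([0.6417, 0.0493, 0.0127]), array([-0.72,  0.61,  0.25]))
(15.4917, array([0.6174, 0.0463, 0.012 ]), array([0.72, 0.33, 0.55]))
(15.8917, array([0.6047, 0.0446, 0.0119]), array([-0.48,  0.58,  0.26]))
(16.2917, array([0.5922, 0.0429, 0.0119]), array([0.3 , 1.09, 0.62]))
(16.6917, array([0.5797, 0.0413, 0.012 ]), array([ 1.18, -0.38, -0.72]))
(17.0917, array([0.5672, 0.0397, 0.012 ]), array([-0.38, -0.45, -0.07]))
(17.4917, array([0.5548, 0.0381, 0.012 ]), array([-0.02, -0.1 ,  0.6 ]))
off (17.7417, array([0.562 , 0.0391, 0.0119]), array([-0.05,  0.94, -0.29]))
top [524.9 -70.5] [62.2 40. ] 7.2 local -0.0739 -0.0519
top [518.9 -20.2] [63.2 39.7] 7.8 local -0.0734 -0.0012
top [511.3  31.2] [61.9 40. ] 7.3 local -0.0743 0.0507
scene [524.6 -68.3] [66.4 40.1] 7.3 local -0.0739 -0.0497
scene [521.1 -17.7] [65.6 40.5] 7.8 local -0.0709 0.001
scene [526.1  34.7] [37.5 39.3] 7.3 local -0.0592 0.0523
18.975
```

View pics/c3.png

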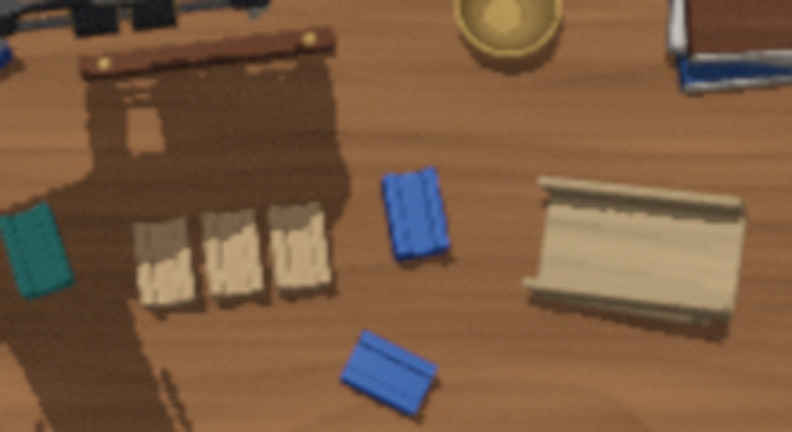

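The middle rest drags: it left a 2–3 N residual and about 0.5 mm of servo lag, while the outer two showed about 0 N. I slide it further and sample the force harder to confirm.

```bash
python3 - <<'E'
from h import *
ctrl.movel(L(-.0175,.0,.09),.3);ctrl.movel(L(-.0175,.0,.012),.15)
f0=np.mean([ctrl.sense()['ft_force'] for _ in range(5)],0);print(f0)
for x in np.linspace(-.029,-.094,9):
    ctrl.movel(L(x,.0,.012),.06)
    s=ctrl.sense();print(s['ft_force'].round(2),(s['position'][:2]-L(x,0,0)[:2]).round(4))
ctrl.movel(L(-.086,0,.012),.1);ctrl.movel(L(-.086,0,.09),.25)
ctrl.movel(L(-.03,0,.2),.3)
snap('top');snap('scene')
for n in('top','scene'):
    p,X=cloud(n);hsv=cv2.cvtColor(p,cv2.COLOR_RGB2HSV)
    tan=(X[...,2]>.030)&(X[...,2]<.06)&(hsv[...,0]<30)&(X[...,0]>.38)&(X[...,0]<.65)&(abs(X[...,1])<.15)
    k,l,s,c=cv2.connectedComponentsWithStats(tan.astype(np.uint8),connectivity=4)
    for i in range(1,k):
        if s[i,4]<100: continue
        r=cv2.minAreaRect(X[l==i][:,:2].astype(np.float32)*1000)
        q=np.array(r[0])/1000-O;c_,s_=np.cos(YAW),np.sin(YAW)
        print(n,np.round(r[0],1),np.round(r[1],1),round(r[2],1),'local',(q@[c_,s_]).round(4),(q@[-s_,c_]).round(4))
p=np.load('/tmp/top.npz')['p'];cv2.imwrite('pics/c4.png',cv2.resize(p[180:330,235:455],None,fx=3.6,fy=3.6,interpolation=cv2.INTER_CUBIC)[:,:,::-1])
best(L(-.138,0,.15),YAW)
best([.52,-.328,.2],np.radians(-9.1),np.radians(18))
print(ctrl.sense()['t'])
E
```

```text
[0.32525247 0.22048207 0.20540717]
[ 0.51  0.15 -0.31] [-0.0001  0.0001]
[1.41 0.85 1.46] [0.0007 0.0002]
[3.79 1.01 1.84] [0.0007 0.0002]
[3.02 1.24 2.  ] [0.0003 0.0001]
[2.35 1.46 1.77] [-0.0001 -0.    ]
[ 2.06 -0.19  2.35] [-0.0005 -0.0001]
[0.47 0.48 0.62] [-0.0008 -0.0002]
[ 0.2   0.19 -1.08] [-0.0008 -0.0002]
[ 0.96 -0.32  0.35] [-0.0005 -0.0002]
top [524.5 -70.7] [62.2 39.9] 7.3 local -0.0743 -0.052
top [511.   31.3] [61.4 40.2] 7.6 local -0.0746 0.0508
top [455.2 -28.1] [62.8 39.6] 7.4 local -0.1376 -0.0009
scene [456.7 -25.5] [64.1 40.4] 7.3 local -0.1358 0.0015
scene [513.1  33.5] [65.9 40.9] 6.3 local -0.0722 0.0527
scene [525.6 -68.1] [65.4 40.1] 7.5 local -0.0729 -0.0496
0 [ 0.37  0.06 -0.56  0.   -0.95  1.33]
1 [ 0.37  0.06 -0.56  0.   -0.95 -1.82]
0 [-0.06  0.23 -0.42  0.38 -0.99  1.25]
1 [-0.06  0.23 -0.42  0.38 -0.99 -1.89]
24.3083
```

View pics/c4.png

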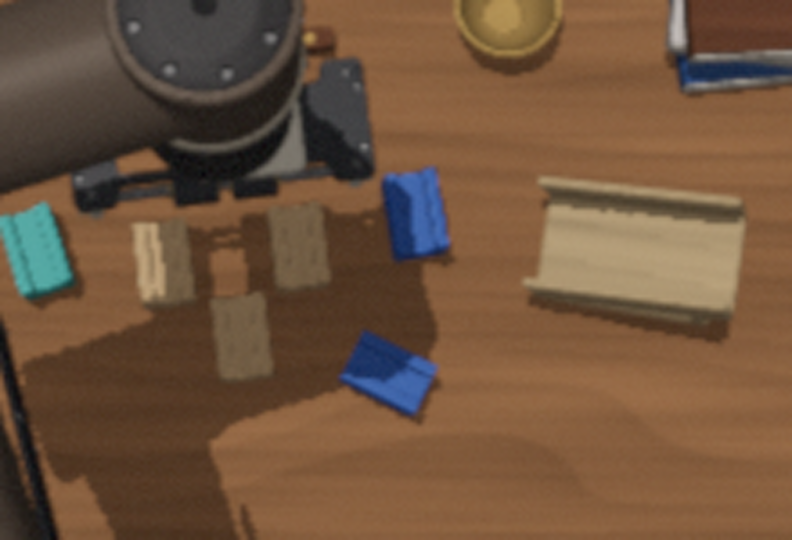

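Slid further, the middle rest peaks at 3.8 N residual, so it is the one that grips. The crop shows it at (242,338), clear in front of its neighbours at (163,262) and (299,247), with both blue blocks undisturbed. Next I grip and lift it.

```bash
cat >> h.py <<'E'
PS=np.radians(-9.1);T=np.radians(18)
_ex=np.array([np.cos(PS),np.sin(PS)]);_ey=np.array([-_ex[1],_ex[0]])
S0=np.r_[np.array([.5227,-.323])-.005*_ey,.0335]
NRM=np.r_[_ey*np.sin(T),np.cos(T)]
SP=lambda h: S0+NRM*h
E
python3 - <<'E'
from h import *
ctrl.grip(.7)
ctrl.movel(L(-.1367,0,.12),.25);ctrl.movel(L(-.1367,0,.010),.12)
ctrl.grip(0);s=ctrl.sense();print(s['gripper_width']*88,s['position'],np.subtract(s['position'],L(-.1367,0,.010)))
ctrl.movel(L(-.1367,0,.03),.05);print(F0())
ctrl.movel(L(-.1367,0,.2),.2);print(F0(),ctrl.sense()['gripper_width']*88)
ctrl.move_ptp(SP(.13),ori(PS,T,1));ctrl.dwell(.2)
print(np.mean([ctrl.sense()['ft_force'] for _ in range(3)],0),ctrl.sense()['position'],SP(.13),ctrl.sense()['t'])
p,d=snap('scene');q=snap('top')[0]
a=cv2.resize(p[130:260,150:290],(560,520),interpolation=cv2.INTER_CUBIC)
cv2.imwrite('pics/c5.png',a[:,:,::-1])
E
```

```text
40.05636763461339 [ 0.45629176 -0.02679262  0.0104202 ] [0.0003532  0.00031374 0.0004202 ]
(28.2167, array([ 0.4559, -0.0271,  0.0301]), array([ 0.18, -0.84, -7.39]))
(29.2167, array([ 0.4549, -0.0273,  0.1986]), array([-0.09,  0.11, -7.91])) 39.814281824922354
[ 0.59404871 -0.56796022 -6.76943952] [ 0.52880251 -0.28732627  0.1579326 ] [ 0.52826277 -0.28827047  0.15713735] 30.4667
```

View pics/c5.png

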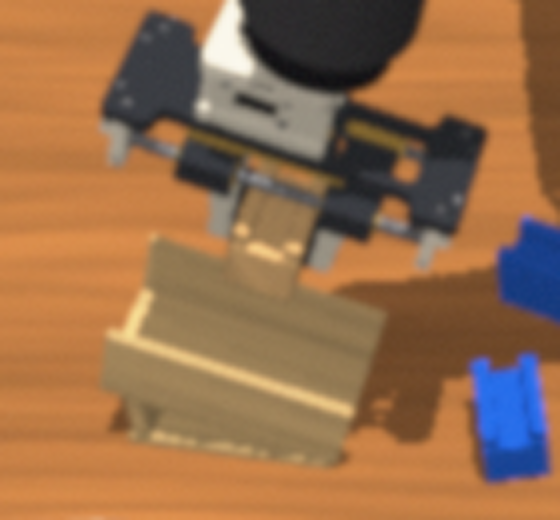

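The rest is held, tilted parallel to the slope and centred over the display (crop (265,240)). I lower it along the slope normal with force checks.

```bash
python3 - <<'E'
from h import *
def fn(k=4):
    v=[]
    for _ in range(k): v.append(ctrl.sense()['ft_force']);ctrl.dwell(.03)
    return np.mean(v,0)
ctrl.movel(SP(.04),.12);ctrl.movel(SP(.018),.05);ctrl.dwell(.2)
b=fn();print(b)
for h in np.arange(.0165,.0055,-.0008):
    ctrl.movel(SP(h),.02);f=fn();s=ctrl.sense()
    print(round(h,4),(f-b).round(2),((s['position']-S0)@NRM).round(4),s['t'])
    if (f-b)@NRM>4.5 or np.linalg.norm(f-b)>7: break
snap('scene','s6.png');p=np.load('/tmp/scene.npz')['p']
cv2.imwrite('pics/c6.png',cv2.resize(p[130:260,150:290],(560,520),interpolation=cv2.INTER_CUBIC)[:,:,::-1])
E
```

```text
[ 1.79584618e-02 -3.71286077e-03 -7.16312113e+00]
0.0165 [-0.05  0.15 -0.35] 0.0165 32.775
0.0157 [-0.28 -0.38 -0.14] 0.0157 33.1583
0.0149 [-0.08 -0.39 -0.02] 0.0149 33.5417
0.0141 [-0.19  0.08 -0.26] 0.0141 33.925
0.0133 [-0.24  0.15 -0.06] 0.0133 34.3083
0.0125 [-0.57  0.26 -0.23] 0.0125 34.6917
0.0117 [0.22 0.1  0.08] 0.0117 35.075
0.0109 [ 0.11 -0.06  0.16] 0.0109 35.4583
0.0101 [-1.98  4.64  7.12] 0.0106 35.8417
```

View pics/c6.png

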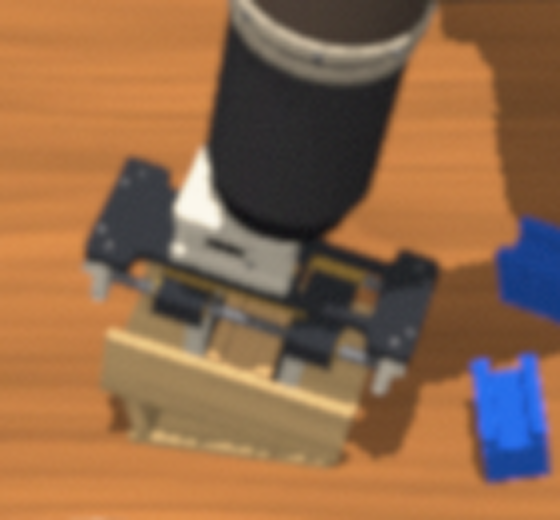

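Contact came at 10.5 mm, as predicted for a flat seat, and the rest sits between the cheeks. I release, back off along the normal, and check.

```bash
python3 - <<'E'
from h import *
ctrl.grip(.7);ctrl.dwell(.3);print(F0())
ctrl.movel(SP(.13),.12)
ctrl.movel(np.array([.45,-.18,.3]),.3)
ctrl.set_joints([-.832,.359,.012,0,-1.224,-.288]);ctrl.dwell(.5)
snap('top','t7.png');snap('scene')
for n in('top','scene'):
    p,X=cloud(n);D=X[...,:2]-S0[:2];a=D@_ex if False else D@np.array([np.cos(PS),np.sin(PS)]);b=D@np.array([-np.sin(PS),np.cos(PS)])
    hgt=((X-S0)@NRM);bs=b*np.cos(T)-(X[...,2]-S0[2])*np.sin(T)
    m=(hgt>.03)&(hgt<.056)&(abs(a)<.033)&(abs(bs)<.07)
    print(n,m.sum(),'x',np.percentile(a[m],[2,98]).round(4),'y',np.percentile(bs[m],[2,98]).round(4),'h',np.percentile(hgt[m],[50,90]).round(4))
    t=(abs(bs)<.028)&(abs(a)<.03)&(hgt>.03)&(hgt<.056)
    A=np.c_[a[t],bs[t],np.ones(t.sum())];g=np.linalg.lstsq(A,hgt[t],rcond=None)[0];print('top tilt deg',np.degrees(np.arctan(g[:2])).round(1))
print(ctrl.sense()['t'])
p=np.load('/tmp/scene.npz')['p'];q=np.load('/tmp/top.npz')['p']
r=lambda i,w:cv2.resize(i,w,interpolation=cv2.INTER_CUBIC)
cv2.imwrite('pics/c7.png',np.vstack([r(p[150:300,160:440],(560,300)),r(q[150:300,215:495],(560,300))])[:,:,::-1])
E
```

```text
(36.8083, array([ 0.5224, -0.3249,  0.0431]), array([-0.11, -0.55,  0.74]))
top 352 x [-0.0312  0.0288] y [-0.0218  0.0177] h [0.0421 0.0493]
top tilt deg [-1.2  0.1]
scene 348 x [-0.0291  0.0301] y [-0.0186  0.0203] h [0.0447 0.0494]
top tilt deg [ 1.2 -0.5]
41.0667
```

View pics/c7.png

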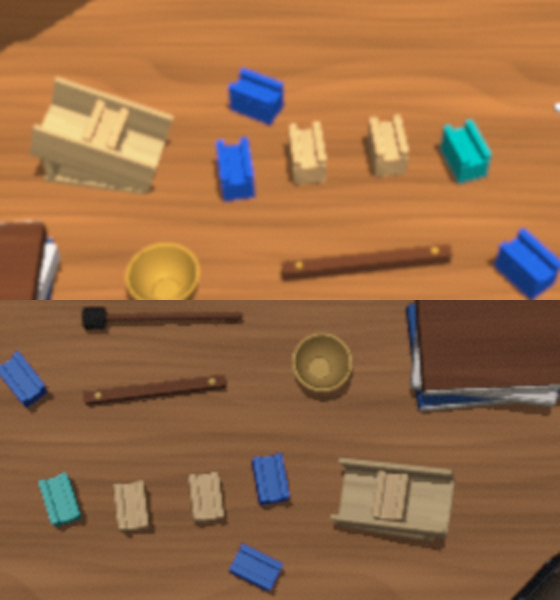

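The rest sits flat, centred between the cheeks (lower half at (391,495)), and is not sliding. The two worn rests stand out in front at (131,505) and (206,497), and nothing else has moved.

```bash
python3 -c "
from plant import ctrl
print(ctrl.sign_off())"
```

```text
the job is handed in; nothing more can be done
None
```

The job is done and handed in at about 41 s of robot time: the rest that grips is on the display, and the two worn ones stand out in front of the rail.

- **Sliding and feeling:** I pushed all three rests about 7.3 cm straight out of the row with closed fingers, before lifting any. The middle one dragged clearly harder. After each push step the force left on the fingers was about 2–4 N there, against about 0–1 N for the outer two. These readings were taken at stops, so they are below the 6–9.5 N sliding force given. I slid the middle one about 6.4 cm further, and it dragged the same way again.
- **Placing:** I gripped the middle rest by its long sides and tilted it 18°. It was lowered along the slope normal and touched at the expected height with about 9 N, then released.
- **Last checks:** The placed rest measured within about 2 mm of the middle of the slope in both cameras. The two cameras' tilt readings (-1.2° and +1.2°) disagree only within noise, so I take it as flat. It had not slid about 4 s after release. The last picture shows the worn two standing in front of the rail, and everything else in view looks unmoved. I did not look specifically at the tin, fork or jar again.

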